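# Gauge the longest post from the parts bin

### The arm

A 6-joint arm with a two-finger parallel gripper is mounted at the origin on a cart in front of the work surface, level with it; the furniture and walls round the work are solid. World frame = base frame: x ahead of the robot, y to its left, z up, the work surface at z = 0. Lengths are in m, angles in degrees, forces in N, time in s.
With the tool pointing down it reaches from about 0.4 to 0.825 m from the base axis. Payload 7 kg.
Tool frame: the origin (TCP) lies at the very end of the fingers, on their centre line; the grasp point (between the pads) lies 19 mm behind it; z points along the fingers, y is the line along which they close (so a half turn about z gives the same grasp; the last joint's range is limited). The gripper opens to 88 mm and grips with 3 to 60 N. Pads are 19 mm wide; open, the fingers measure 130 mm over their backs; the gripper's body (78 mm by 193 mm) begins 47 mm behind the grasp point.
Start: joints at [83.543, 20.546, 0.682, 0, -70.136, -16.507], TCP at [0.263, 0.621, 0.227] pointing down, gripper open.
Joint ranges: [-176.03, 176.03], [-82.01, 121.73], [-58.28, 71.71], [-173.87, 95.51], [-174.79, -0.11], [-173.66, 173.66]. Speed limits (degrees/s): [136.94, 136.94, 172.46, 180, 180, 180].

### API

Orientations are given as [roll, pitch, yaw] about the fixed x, y, z axes, in that order (R = Rz(yaw) Ry(pitch) Rx(roll)).
In Python, from plant import get_state, capture, close_job, regions_of gives the robot as it stands.
- The arm moves only by the tool jog_arm, never from a script. Its argument "moves" is a list of rows, each a list of 3 entries, a list of its own where there are three numbers: the shift along the tool's x, y, z in cm, then the turn about the tool's z in degrees, then the finger opening in cm, from 0 to 8.76. A call has 1 to 12 rows; each row shifts and turns the commanded pose from where the row before left it, along the tool's axes as they then stand; what a row does not reach is not made up. A row lasts 1/8 s, in which the tool goes at most 62.5 mm and 10.7 degrees, less where a joint would pass 70% of its speed; a pose out of reach is approached as far as the arm can. A call is refused whole if a number of a shift passes 6.25 or a number of a turn 10.7, either way. A call with a gripper value outside its range is refused whole. The fingers move at their own pace and stop on an object; "newtons" is the grip in N (left out, the last holds). Time passes only in rows, so rows that do not move let the fingers close. It gives the time, the measured TCP pose, the force, the opening and the grip force at its end, in the units of the state.
- get_state(): the state, without advancing time (a new reading comes with each control period).
- capture(name): name is "scene" or "side" or "wrist"; returns a dict with "pixels" (480x640x3 uint8, blue, green, red), "mtx" (3x3 intrinsics, pixels), "k1" (the pictures are not rectified: a ray, as slopes to the right and down, at radius r is drawn at 1 + k1 r^2 times it, then the intrinsics apply), "world_from_camera" (4x4, takes a point from camera to world coordinates); the wrist camera has in their place "hand_eye" (4x4, takes a point from camera to tool coordinates, whose origin is the TCP and whose axes are the flange's). Camera axes: x right, y down, z forward; pixel columns grow to the right and rows downward; lengths in m; the calibration is good to about 2 mm. A picture is of the moment at which its call begins: read the wrist's pose just before it. There is no depth.
- close_job(): hands the job in; it is judged then, once.
Trained networks look in a picture, given as the dict that the camera call returned (one of the last four; its "shot" number tells which), for a name from the list of things; names that differ only in an ending like _2 or _b are one class to them, and where a whole thing is asked for, a point or a joint stands for the part that bears it (a point fixed in the world has none). Each returns a list of dicts, best first, with "confidence" (0 to 1); they miss things now and then, are a little off and sometimes report something else, mostly with a low value. They report only what shows in the picture. A call takes as long as a camera call.
- regions_of(picture, thing): "pixels" (480x640 bool, what is visible of it) and "pixel" ([column, row] in pixels, amid what is visible of it).
The state is a dict: "time_s": time; "joints": joint angles; "qd": joint speeds; "joint_torque": joint torques, N m; "tcp_pos": TCP position; "eef_rot": TCP orientation; "contact_force": force on the tool from outside, world axes, zero at the start; "moment": the same for the moment, N m; "gripper_width": finger opening in m; "gripper_force": force on a finger pad.
Only numpy, scipy, OpenCV 4.12 (cv2) and the standard library are available. Lean on these libraries where they do the work, as an engineer would, in place of code of your own. Each camera call takes 0.05 s, during which the arm holds its last target. There are 200 camera calls.

### The job

Pick the longest of the three steel posts out of the cluttered parts bin and lower it, without dropping it, into the two V rests of the length gauge, between its stops. Let go of it, then slide the movable stop up until the post is held end to end between both stops. Leave all the other parts in the bin.

Things in the scene. Friction and masses are not known exactly. Their poses are not given: they have to be found in the camera images.
- post_long: the longest of three plain steel optical posts lying in the parts bin: a round bar 12 mm in diameter and 120 mm long, about 0.1 kg. Origin at the middle of its axis (so it lies 6 mm above the bin's floor); its x axis runs along the bar. It can roll.
- post_medium: similar steel post, 12 mm in diameter but only 90 mm long; origin at its middle, x axis along the bar. Stays in the bin.
- post_short: similar steel post, 12 mm in diameter but only 60 mm long; origin at its middle, x axis along the bar. Stays in the bin.
- lens_tube_a: short black threaded lens tube, 31 mm in diameter, 29 mm tall, standing in the bin; origin at the centre of its underside. Stays in the bin.
- lens_tube_b: a second lens tube, same as lens_tube_a. Stays in the bin.
- post_holder: black post holder, an upright tube 30 mm in diameter and 50 mm tall with a small thumbscrew at its side, standing in the bin; origin under its centre. Stays in the bin.
- usb_stick: USB stick lying flat in the bin, 42 x 46 mm over its corners, 8 mm thick; origin at its underside. Stays in the bin.
- parts_bin: open grey plastic bin, 224 mm (its x) by 290 mm (its y), 42 mm high, walls and floor 4 mm thick; fixed to the bench. Origin at the centre of its underside. The posts lie side by side in its half towards -x, their centres about 80 mm apart; the other parts are in its half towards +x.
- length_gauge: metal length gauge fixed to the bench. Base 76 mm (x) by 222 mm (y = -140 to +82), top 14 mm up. Two 90 degree V rests, 8 mm thick, at y = -36 and +36 mm (64 mm free between), mouths 38 mm wide, tips 66 mm above the bench, carry a bar along y. Fixed stop: inner face y = +60 mm, 40 mm wide, 75 mm high; sliding stop at the -y end. Origin at bench level below the middle between the rests.
- gauge_seat (a point): the point midway between the two V rests where the axis of a seated bar runs, 55 mm above the bench, above the gauge's origin; axes as the gauge's: y along the Vs, towards the fixed stop.
- stop_tab (a point): centre of the top of the sliding stop's black upright tab, 100 mm above the bench. Tab: 28 mm across (gauge x), 14 mm thick (gauge y), free from 73 mm up; below it a 36 mm wide steel plate of the same thickness down to 43 mm, on a carriage that sticks out 12 mm to -y. The face that meets the bar lies 7 mm to +y of this point. Push it to +y or pinch it from above.
- sliding_stop (a joint): travel of the sliding stop along the gauge's +y, m: 0 fully open, at most 0.055; starts at 0 to 0.012. The space between the stops is 140 mm minus the travel: at 0.040 it holds a 120 mm bar that touches the fixed stop. Slides with about 2 N of friction, stays where left, and pushes a bar along the Vs.
- collar_a: dark steel shaft collar, a ring 16 mm across, 8 mm high, lying flat in the bin between the ends of the posts; origin at the centre of its underside. Stays in the bin.
- collar_b: another shaft collar, same as collar_a. Stays in the bin.
- collar_c: another shaft collar, same as collar_a. Stays in the bin.
- collar_d: another shaft collar, same as collar_a. Stays in the bin.

How it is judged:
By the outcome, as a careful person would: the job done as asked, in the order asked, and still so for the second after the job is handed in, with the robot touching nothing.
It also fails if it takes over 53 s, if anything falls off the work surface, if the arm or the gripper's body presses on something with over 40 N, if the wrist force passes 120 N, or if a joint passes its speed limit or range.

## Working session

There is one attempt and no reset: what is moved stays moved. The work goes in short steps, Python scripts to look and compute and a tool call to move; the robot and the scene stay as the last step left them, time stands still between calls to the robot, and variables do not carry over. Pictures are saved under pics/ and viewed, at most 12 in all, crops included, and the job is handed in when it is done.

Besides the shell and the picture viewer there is one more tool, called after "Request:" as name([rows], argument=value, ...), one row to a line, values as JSON. jog_arm: Moves the arm, as the interface text tells. Its arguments: {"type":"object","properties":{"moves":{"type":"array"},"newtons":{"type":"number"}},"required":["moves"]}

```bash
ls; mkdir -p pics; cat > h.py <<'E'
import numpy as np, cv2, json
from plant import get_state, capture, close_job, regions_of
from scipy.spatial.transform import Rotation as R
def grab(n):
    s=get_state(); c=capture(n)
    if n=='wrist':
        T=np.eye(4); T[:3,:3]=R.from_euler('xyz',s['eef_rot'],degrees=True).as_matrix(); T[:3,3]=s['tcp_pos']
        c['W']=T@np.array(c['hand_eye'])
    else: c['W']=np.array(c['world_from_camera'])
    return c
def ray(c,px):
    px=np.atleast_2d(np.array(px,float)); K=np.array(c['mtx'])
    d=np.stack([(px[:,0]-K[0,2])/K[0,0],(px[:,1]-K[1,2])/K[1,1]],1)
    u=d.copy()
    for _ in range(20): u=d/(1+c['k1']*(u**2).sum(1,keepdims=True))
    v=np.c_[u,np.ones(len(u))]@c['W'][:3,:3].T
    return c['W'][:3,3],v/np.linalg.norm(v,axis=1,keepdims=True)
def atz(c,px,z):
    o,v=ray(c,px); return o+v*((z-o[2])/v[:,2:3])
def tri(cs,pxs):
    A=np.zeros((3,3));b=np.zeros(3);L=[]
    for c,p in zip(cs,pxs):
        o,v=ray(c,p);v=v[0];M=np.eye(3)-np.outer(v,v);A+=M;b+=M@o;L.append((o,M))
    X=np.linalg.solve(A,b); return X,[np.linalg.norm(M@(X-o)) for o,M in L]
def proj(c,X):
    X=np.atleast_2d(X); p=(X-c['W'][:3,3])@c['W'][:3,:3]; u=p[:,:2]/p[:,2:]
    u=u*(1+c['k1']*(u**2).sum(1,keepdims=True)); K=np.array(c['mtx'])
    return np.c_[u[:,0]*K[0,0]+K[0,2],u[:,1]*K[1,1]+K[1,2]]
E
python3 - <<'E'
from h import *
s=get_state(); print({k:np.round(v,3).tolist() for k,v in s.items()})
for n in ['scene','side','wrist']:
    c=grab(n); cv2.imwrite(f'pics/{n}0.png',c['pixels']); print(n,np.round(c['W'],3).tolist(),np.round(c['mtx'],1).tolist(),c['k1'])
    for t in ['post_long','post_medium','post_short','length_gauge','stop_tab','parts_bin']:
        for r in regions_of(c,t)[:4]: 
            m=r['pixels'].astype(np.uint8); rc=cv2.minAreaRect(cv2.findNonZero(m)) if m.any() else None
            print(t,round(r['confidence'],2),np.round(r['pixel']),m.sum(),[np.round(x,1) for x in rc] if rc else '')
E
```

```text
pics
{'time_s': 0.0, 'joints': [83.545, 20.592, 0.635, -0.021, -70.136, -16.507], 'qd': [-0.003, 0.082, 0.006, 0.013, 0.046, -0.008], 'joint_torque': [0.002, -58.272, 29.305, 6.997, 0.007, -0.0], 'tcp_pos': [0.263, 0.621, 0.226], 'eef_rot': [179.905, -0.007, -22.969], 'contact_force': [0.689, 0.781, 0.103], 'moment': [0.014, 0.0, -0.054], 'gripper_force': 0.0, 'gripper_width': 0.088}
scene [[-0.756, -0.481, 0.445, 0.091], [-0.655, 0.563, -0.504, 0.423], [-0.008, -0.673, -0.74, 0.805], [0.0, 0.0, 0.0, 1.0]] [[516.4, 0.0, 317.2], [0.0, 516.4, 233.2], [0.0, 0.0, 1.0]] -0.02578052196864196
post_long 0.8 [246. 344.] 487 [array([249., 342.]), array([66.2,  8. ]), np.float64(26.6)]
post_long 0.18 [239. 310.] 73 [array([240. , 310.5]), array([9., 8.]), np.float64(90.0)]
post_medium 0.48 [306. 282.] 240 [array([305.3, 284.6]), array([40.7,  6.3]), np.float64(63.4)]
post_short 0.57 [285. 318.] 197 [array([279.7, 314.9]), array([32.3,  7. ]), np.float64(19.8)]
length_gauge 0.6 [390. 204.] 3105 [array([388.8, 200.4]), array([42.6, 97.6]), np.float64(53.0)]
stop_tab 0.92 [413. 175.] 552 [array([4
[... 698 characters left out ...]
([33.9,  7.4]), np.float64(9.5)]
length_gauge 0.68 [381. 227.] 2281 [array([376.4, 223.8]), array([44.7, 83.2]), np.float64(63.4)]
stop_tab 0.75 [399. 209.] 533 [array([402.8, 205.2]), array([21.1, 33.5]), np.float64(6.7)]
stop_tab 0.64 [254. 316.] 388 [array([253.8, 315.3]), array([57.1,  7.4]), np.float64(12.0)]
stop_tab 0.49 [252. 276.] 91 [array([250.5, 276.5]), array([13.9,  7.6]), np.float64(63.4)]
parts_bin 0.29 [273. 259.] 253 [array([271., 258.]), array([18., 14.]), np.float64(90.0)]
wrist [[-0.391, -0.889, -0.239, 0.328], [-0.92, 0.378, 0.102, 0.594], [-0.0, 0.259, -0.966, 0.385], [0.0, 0.0, 0.0, 1.0]] [[386.3, 0.0, 318.8], [0.0, 386.3, 237.2], [0.0, 0.0, 1.0]] -0.02292551198567655
```

View pics/scene0.png

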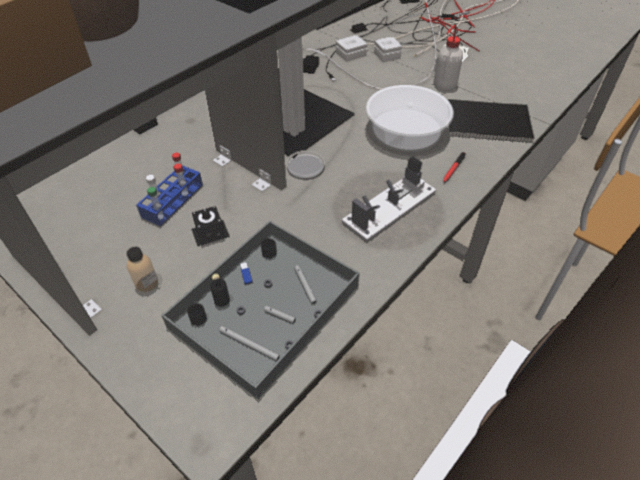

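View pics/side0.png

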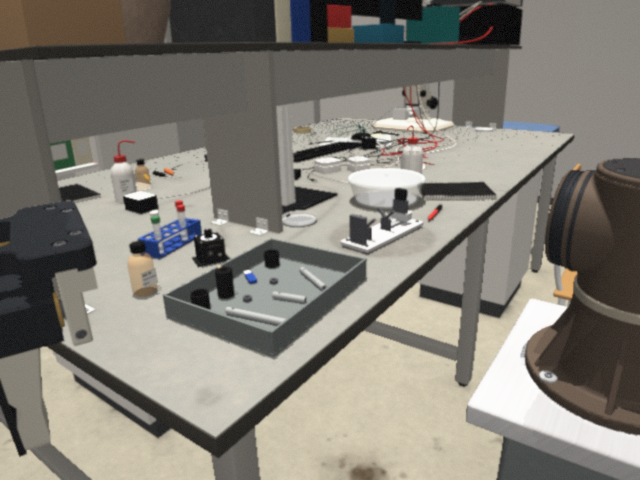

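The scene view shows the bin around (262,304) with the long post from (221,329) to (278,357). The gauge runs from (345,220) to (437,190), with the tall sliding tab at its far end, around (413,172). The side view agrees.

```bash
python3 - <<'E'
from h import *
C={n:grab(n) for n in ['scene','side']}
def axis(m):
    p=np.argwhere(m)[:,::-1].astype(float); u=cv2.PCACompute(p,mean=None); c=u[0][0]; d=u[1][0]
    t=(p-c)@d; return c, c+d*(t.min()), c+d*(t.max())
E={}
for t in ['post_long','post_medium','post_short','stop_tab','length_gauge']:
    for n,c in C.items():
        rs=regions_of(c,t)
        if not rs: continue
        m=rs[0]['pixels']; a=axis(m); E[t,n]=a
        z=.010
        if t.startswith('post'):
            q=atz(c,a,z); print(t,n,np.round(q,3).tolist(),'len',np.linalg.norm(q[1]-q[2]).round(4))
        else:
            ys,xs=np.where(m); i=ys.argmin(); print(t,n,rs[0]['pixel'],'top px',xs[ys<=ys.min()+2].mean(),ys.min(), 'at z.05',np.round(atz(c,[rs[0]['pixel']],.05),3).tolist())
for t in ['post_long']:
    for k in (0,1,2):print(k,[np.round(x,4) for x in tri([C['scene'],C['side']],[[E[t,n][k]] for n in C])])
print('tab',[np.round(x,4) for x in tri([C['scene'],C['side']],[[E['stop_tab',n][0]] for n in C])])
c=C['scene']
print('bin rim',np.round(atz(c,[[167,318],[270,225],[358,272],[257,390]],.042),3).tolist())
print('gauge base near/far',np.round(atz(c,[[345,215],[368,237],[436,188],[412,172]],.014),3).tolist())
c=C['scene']
cv2.imwrite('pics/g.png',np.hstack([cv2.resize(C['scene']['pixels'][140:250,330:450],None,fx=3.3,fy=3.6),cv2.resize(C['side']['pixels'][170:260,330:440],None,fx=3.6,fy=4.4)]))
E
```

```text
post_long scene [[0.49, 0.153, 0.01], [0.552, 0.166, 0.01], [0.432, 0.141, 0.01]] len 0.1224
post_long side [[0.501, 0.154, 0.01], [0.552, 0.166, 0.01], [0.452, 0.144, 0.01]] len 0.1027
post_medium side [[0.503, -0.006, 0.01], [0.551, -0.03, 0.01], [0.459, 0.015, 0.01]] len 0.1026
post_short scene [[0.494, 0.078, 0.01], [0.522, 0.085, 0.01], [0.462, 0.07, 0.01]] len 0.0621
post_short side [[0.495, 0.075, 0.01], [0.526, 0.083, 0.01], [0.464, 0.067, 0.01]] len 0.0644
stop_tab scene [415.2, 176.2] top px 413.14285714285717 158 at z.05 [[0.492, -0.359, 0.05]]
stop_tab side [403.1, 204.6] top px 399.96666666666664 189 at z.05 [[0.504, -0.383, 0.05]]
length_gauge scene [390.0, 203.9] top px 413.0 157 at z.05 [[0.484, -0.252, 0.05]]
length_gauge side [383.6, 227.2] top px 399.6551724137931 188 at z.05 [[0.469, -0.218, 0.05]]
0 [array([0.4919, 0.1572, 0.0138]), array([0.0045, 0.0045])]
1 [array([0.5514, 0.1666, 0.0106]), array([0., 0.])]
2 [array([0.4364, 0.1482, 0.0167]), array([0.0086, 0.0086])]
tab [array([ 0.4945, -0.3497,  0.0575]), array([0.0011, 0.0011])]
bin rim [[0.618, 0.225, 0.042], [0.638, -0.052, 0.042], [0.428, -0.072, 0.042], [0.404, 0.216, 0.042]]
gauge base near/far [[0.556, -0.194, 0.014], [0.481, -0.176, 0.014], [0.454, -0.393, 0.014], [0.525, -0.403, 0.014]]
```

View pics/g.png

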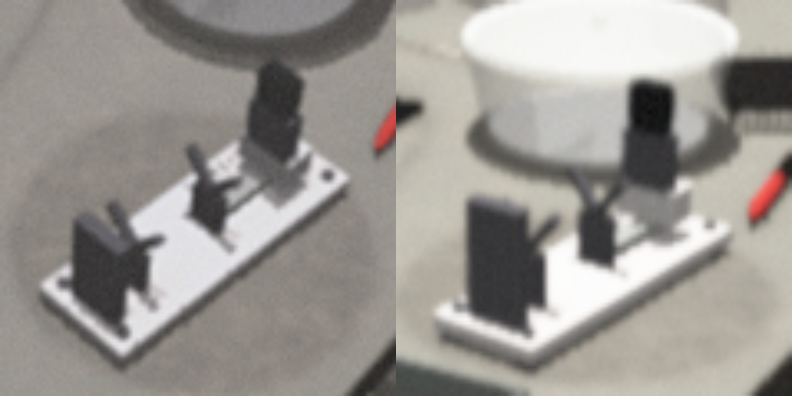

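The crop shows the fixed stop (wide grey plate) at the near +y end of the gauge and the black-tabbed sliding stop at the far -y end. Next I plan a hover over the long post for close measurement.

```bash
cat >> h.py <<'E'
def plan(p1,psi1,n,grip,turnrows=None):
    """n equal rows from the present pose to p1 (world), tool down at yaw psi1; prints tool-frame rows"""
    s=get_state(); p=np.array(s['tcp_pos']); psi=s['eef_rot'][2]; p1=np.array(p1)
    d=(psi1-psi+180)%360-180; m=turnrows or n; rows=[]
    for i in range(n):
        st=(p1-p)/(n-i); a=np.radians(psi)
        x=np.array([np.cos(a),np.sin(a),0]); y=np.array([np.sin(a),-np.cos(a),0])
        sh=np.round([100*st@x,100*st@y,-100*st[2]],2); t=round(-d/m,1) if i<m else 0.
        rows.append([sh.tolist(),t,grip]); p=p+(sh[0]*x+sh[1]*y-np.array([0,0,sh[2]]))/100; psi-=t
    print(json.dumps(rows)); print('end',p.round(4),round(psi,2))
E
python3 -c "
from h import *
plan([.492,.154,.2],11.7,12,8.7)"
```

```text
[[[3.27, 2.84, 0.22], -2.9, 8.7], [[3.13, 3.01, 0.22], -2.9, 8.7], [[2.97, 3.16, 0.22], -2.9, 8.7], [[2.81, 3.31, 0.22], -2.9, 8.7], [[2.63, 3.44, 0.22], -2.9, 8.7], [[2.46, 3.57, 0.22], -2.9, 8.7], [[2.27, 3.69, 0.22], -2.9, 8.7], [[2.08, 3.8, 0.22], -2.9, 8.7], [[1.89, 3.91, 0.22], -2.9, 8.7], [[1.69, 3.99, 0.23], -2.9, 8.7], [[1.49, 4.08, 0.22], -2.9, 8.7], [[1.28, 4.14, 0.23], -2.9, 8.7]]
end [0.492 0.154 0.2  ] 11.84
```

Request:
jog_arm([
  [[3.27, 2.84, 0.22], -2.9, 8.7],
  [[3.13, 3.01, 0.22], -2.9, 8.7],
  [[2.97, 3.16, 0.22], -2.9, 8.7],
  [[2.81, 3.31, 0.22], -2.9, 8.7],
  [[2.63, 3.44, 0.22], -2.9, 8.7],
  [[2.46, 3.57, 0.22], -2.9, 8.7],
  [[2.27, 3.69, 0.22], -2.9, 8.7],
  [[2.08, 3.8, 0.22], -2.9, 8.7],
  [[1.89, 3.91, 0.22], -2.9, 8.7],
  [[1.69, 3.99, 0.23], -2.9, 8.7],
  [[1.49, 4.08, 0.22], -2.9, 8.7],
  [[1.28, 4.14, 0.23], -2.9, 8.7],
])

```text
time_s: 3.15
tcp_pos: [0.4926, 0.1528, 0.2002]
eef_rot: [-180.0, -0.0, 11.9]
contact_force: [0.7, 0.8, -0.1]
gripper_width: 0.087
gripper_force: 0.0
```

Request:
jog_arm([
  [[0, 0, 0], 0, 5],
  [[0, 0, 0], 0, 5],
  [[0, 0, 0], 0, 5],
])

```text
time_s: 3.52
tcp_pos: [0.4918, 0.1547, 0.2001]
eef_rot: [-180.0, -0.0, 11.9]
contact_force: [-0.2, -0.2, -0.6]
gripper_width: 0.0624
gripper_force: 0.0
```

```bash
cat >> h.py <<'E'
def axis(m):
    p=np.argwhere(m)[:,::-1].astype(float); u=cv2.PCACompute(p,mean=None); c=u[0][0]; d=u[1][0]
    t=(p-c)@d; return np.array([c, c+d*(t.min()), c+d*(t.max())])
E
python3 - <<'E'
from h import *
s=get_state(); print(np.round(s['joints'],1),np.round(s['tcp_pos'],4),np.round(s['eef_rot'],2),s['time_s'])
c=grab('wrist'); cv2.imwrite('pics/w1.png',c['pixels']); import pickle; pickle.dump({k:c[k] for k in ['W','mtx','k1']},open('w1.pkl','wb'))
for t in ['post_long','post_medium','post_short','collar_a']:
    for r in regions_of(c,t)[:3]:
        a=axis(r['pixels']); q=atz(c,a,.010); print(t,round(r['confidence'],2),a.round(1).tolist(),np.round(q,4).tolist(),np.linalg.norm(q[1]-q[2]).round(4))
E
```

```text
[ 39.3   6.6 -21.5  -0.  -61.9  62.6] [0.4918 0.1547 0.2001] [-1.7999e+02 -2.0000e-02  1.1870e+01] 3.525
post_long 0.95 [[319.9, 207.9], [319.6, 144.0], [320.2, 274.0]] [[0.4965, 0.1547, 0.01], [0.5522, 0.1666, 0.01], [0.4335, 0.1412, 0.01]] 0.1214
post_medium 0.6 [[489.6, 234.0], [522.8, 197.7], [455.9, 270.9]] [[0.5049, -0.0061, 0.01], [0.544, -0.0253, 0.01], [0.4633, 0.0142, 0.01]] 0.0899
post_short 0.94 [[402.0, 228.0], [401.9, 196.0], [402.1, 260.0]] [[0.4936, 0.0761, 0.01], [0.5225, 0.0839, 0.01], [0.4633, 0.0678, 0.01]] 0.0614
post_short 0.54 [[551.1, 116.7], [524.2, 121.9], [578.1, 111.5]] [[0.6169, -0.0259, 0.01], [0.6078, -0.0041, 0.01], [0.6261, -0.0478, 0.01]] 0.0473
collar_a 0.68 [[376.1, 152.5], [367.4, 154.8], [384.8, 150.2]] [[0.5554, 0.1163, 0.01], [0.5518, 0.1233, 0.01], [0.5589, 0.1092, 0.01]] 0.0157
collar_a 0.58 [[439.1, 285.6], [435.4, 280.7], [442.8, 290.4]] [[0.4454, 0.0257, 0.01], [0.4495, 0.0307, 0.01], [0.4413, 0.0208, 0.01]] 0.0129
collar_a 0.53 [[461.1, 164.4], [451.7, 166.5], [470.3, 162.4]] [[0.561, 0.0394, 0.01], [0.5575, 0.0471, 0.01], [0.5644, 0.0318, 0.01]] 0.0168
```

View pics/w1.png

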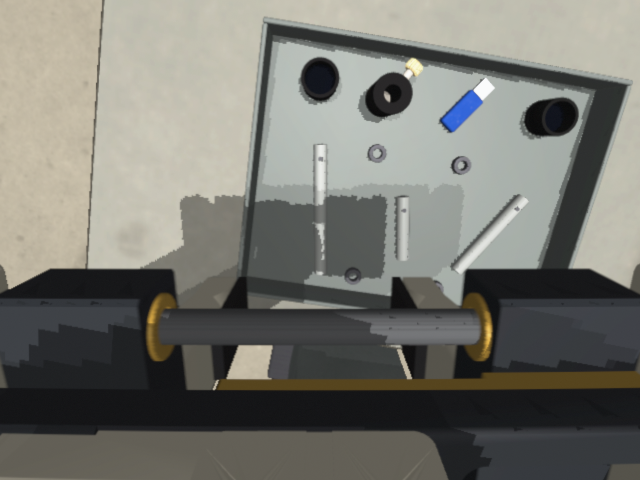

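The wrist view shows the long post vertical at column 320, rows 144–274 (121 mm at z=0.01, centre ≈(0.493,0.154), yaw 12°). It agrees with the scene camera's triangulated height. The collars stay clear of the finger paths.

```bash
python3 -c "
from h import *
plan([.4929,.1539,.03],12.1,8,5)"
```

```text
[[[0.01, 0.01, 2.13], -0.0, 5], [[0.01, 0.01, 2.12], -0.0, 5], [[0.01, 0.01, 2.13], -0.0, 5], [[0.01, 0.01, 2.12], -0.0, 5], [[0.01, 0.01, 2.13], -0.0, 5], [[0.01, 0.01, 2.12], -0.0, 5], [[0.01, 0.02, 2.13], -0.0, 5], [[0.02, 0.01, 2.12], -0.0, 5]]
end [0.4929 0.1539 0.03  ] 11.89
```

Request:
jog_arm([
  [[0.01, 0.01, 2.5], 0, 5],
  [[0.01, 0.01, 3], 0, 5],
  [[0.01, 0.01, 3], 0, 5],
  [[0.01, 0.01, 3], 0, 5],
  [[0.01, 0.01, 2.5], 0, 5],
  [[0.01, 0.01, 2], 0, 5],
  [[0.01, 0.01, 1], 0, 5],
  [[0.01, 0.02, 1], 0, 5],
  [[0, 0, 0.6], 0, 5],
  [[0, 0, 0], 0, 5],
])

```text
time_s: 5.03
tcp_pos: [0.493, 0.1533, 0.0139]
eef_rot: [180.0, 0.0, 11.8]
contact_force: [-0.3, -0.1, -0.1]
gripper_width: 0.0499
gripper_force: 0.0
```

Request:
jog_arm([
  [[0, 0, 0.3], 0, 5],
  [[0, 0, 0.3], 0, 5],
  [[0, 0, 0], 0, 5],
])

```text
time_s: 5.4
tcp_pos: [0.4929, 0.1533, 0.0079]
eef_rot: [180.0, 0.0, 11.8]
contact_force: [0.0, -0.2, -0.1]
gripper_width: 0.05
gripper_force: 0.0
```

Request:
jog_arm([
  [[0, 0, 0.2], 0, 5],
  [[0, 0, 0], 0, 3],
  [[0, 0, 0], 0, 0.9],
  [[0, 0, 0], 0, 0.9],
  [[0, 0, 0], 0, 0.9],
  [[0, 0, 0], 0, 0.9],
  [[0, 0, 0], 0, 0.9],
  [[0, 0, 0], 0, 0.9],
], newtons=35)

```text
time_s: 6.4
tcp_pos: [0.493, 0.1534, 0.006]
eef_rot: [-180.0, -0.0, 11.8]
contact_force: [1.0, 1.0, 1.2]
gripper_width: 0.0108
gripper_force: 35.0
```

Request:
jog_arm([
  [[0, 0, -0.5], 0, 0.5],
  [[0, 0, -1], 0, 0.5],
  [[0, 0, -2], 0, 0.5],
  [[0, 0, -2.5], 0, 0.5],
  [[0, 0, -3], 0, 0.5],
  [[0, 0, -3], 0, 0.5],
  [[0, 0, -3], 0, 0.5],
  [[0, 0, -1], 0, 0.5],
  [[0, 0, 0], 0, 0.5],
])

```text
time_s: 7.52
tcp_pos: [0.493, 0.1535, 0.1665]
eef_rot: [-180.0, -0.1, 11.8]
contact_force: [-0.3, -0.5, -1.5]
gripper_width: 0.0108
gripper_force: 35.0
```

```bash
python3 - <<'E'
from h import *
s=get_state(); print(s['gripper_width'],s['gripper_force'],s['tcp_pos'],s['eef_rot'])
for n in ['scene','side','wrist']:
    c=grab(n); cv2.imwrite(f'pics/{n}2.png',c['pixels'])
    for r in regions_of(c,'post_long')[:2]:
        a=axis(r['pixels']); q=atz(c,a,s['tcp_pos'][2]+.004); print(n,round(r['confidence'],2),a.round(1).tolist(),q.round(4).tolist(),np.linalg.norm(q[1]-q[2]))
w=cv2.imread('pics/wrist2.png'); sc=cv2.resize(cv2.imread('pics/scene2.png')[230:400,160:360],None,fx=2,fy=2)
cv2.imwrite('pics/a2.png',np.hstack([sc,cv2.resize(w,(453,340))[:, :400]]))
E
```

```text
0.010843873528729425 34.99897599220276 [0.49298855 0.15345394 0.16647776] [-1.79951407e+02 -6.66903309e-02  1.18260302e+01]
scene 0.78 [[255.7, 297.0], [240.7, 289.5], [270.8, 304.4]] [[0.4583, 0.1478, 0.1705], [0.4853, 0.153, 0.1705], [0.4318, 0.1427, 0.1705]] 0.05447661466655476
side 0.92 [[255.7, 223.6], [215.9, 218.5], [288.0, 227.8]] [[0.479, 0.156, 0.1705], [0.5475, 0.1699, 0.1705], [0.427, 0.1455, 0.1705]] 0.12296155186950258
wrist 0.68 [[318.2, 253.5], [318.2, 158.0], [318.2, 378.0]] [[0.5141, 0.1578, 0.1705], [0.5522, 0.1657, 0.1705], [0.4558, 0.1456, 0.1705]] 0.09846659776109647
wrist 0.44 [[473.8, 167.3], [464.2, 171.1], [483.2, 163.6]] [[0.5612, 0.1052, 0.1705], [0.559, 0.1084, 0.1705], [0.5634, 0.102, 0.1705]] 0.007791471441867789
```

View pics/a2.png

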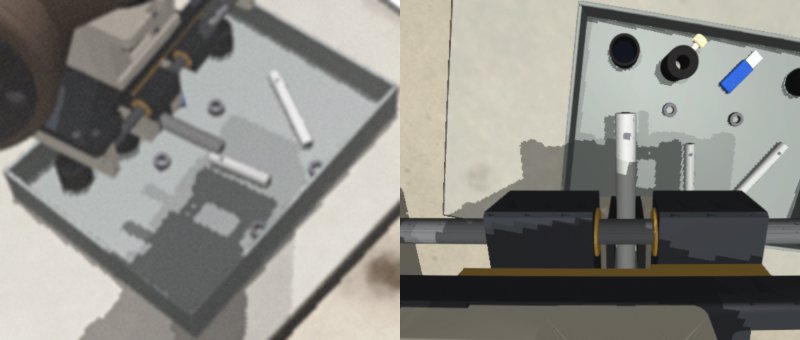

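The post is held level and centred, and the other parts are undisturbed. Next I hover near the gauge and view it from two lateral offsets.

```bash
python3 -c "
from h import *
plan([.577,-.124,.2],-97.8,12,.5)"
```

```text
[[[0.22, 2.4, -0.29], 9.1, 0.5], [[0.59, 2.34, -0.29], 9.1, 0.5], [[0.96, 2.22, -0.29], 9.1, 0.5], [[1.29, 2.04, -0.29], 9.1, 0.5], [[1.6, 1.81, -0.29], 9.1, 0.5], [[1.87, 1.53, -0.29], 9.1, 0.5], [[2.08, 1.22, -0.29], 9.1, 0.5], [[2.25, 0.87, -0.29], 9.1, 0.5], [[2.36, 0.5, -0.3], 9.1, 0.5], [[2.41, 0.13, -0.29], 9.1, 0.5], [[2.4, -0.26, -0.3], 9.1, 0.5], [[2.33, -0.63, -0.29], 9.1, 0.5]]
end [ 0.577 -0.124  0.2  ] -97.37
```

Request:
jog_arm([
  [[0.22, 2.4, -0.29], 9.1, 0.5],
  [[0.59, 2.34, -0.29], 9.1, 0.5],
  [[0.96, 2.22, -0.29], 9.1, 0.5],
  [[1.29, 2.04, -0.29], 9.1, 0.5],
  [[1.6, 1.81, -0.29], 9.1, 0.5],
  [[1.87, 1.53, -0.29], 9.1, 0.5],
  [[2.08, 1.22, -0.29], 9.1, 0.5],
  [[2.25, 0.87, -0.29], 9.1, 0.5],
  [[2.36, 0.5, -0.3], 9.1, 0.5],
  [[2.41, 0.13, -0.29], 9.1, 0.5],
  [[2.4, -0.26, -0.3], 9.1, 0.5],
  [[2.33, -0.63, -0.29], 9.1, 0.5],
])

```text
time_s: 9.32
tcp_pos: [0.5774, -0.1245, 0.2003]
eef_rot: [179.9, -0.0, -97.7]
contact_force: [0.5, -0.2, -0.6]
gripper_width: 0.0108
gripper_force: 35.0
```

Request:
jog_arm([
  [[0, 0, 0], 0, 0.5],
  [[0, 0, 0], 0, 0.5],
])

```text
time_s: 9.57
tcp_pos: [0.5771, -0.1236, 0.2003]
eef_rot: [179.9, -0.0, -97.3]
contact_force: [-0.6, 0.2, -1.8]
gripper_width: 0.0107
gripper_force: 35.0
```

```bash
python3 - <<'E'
from h import *; import pickle
s=get_state(); print(np.round(s['joints'],1),np.round(s['tcp_pos'],4),np.round(s['eef_rot'],2),s['time_s'])
c=grab('wrist'); cv2.imwrite('pics/wA.png',c['pixels'])
st={'tab':[r['pixels'] for r in regions_of(c,'stop_tab')[:1]],'gauge':[r['pixels'] for r in regions_of(c,'length_gauge')[:1]]}
pickle.dump((c,st),open('A.pkl','wb')); print({k:[axis(m).round(1).tolist() for m in v] for k,v in st.items()})
E
```

```text
[  6.9  13.7 -12.5  -0.  -63.8 -14.1] [ 0.5771 -0.1236  0.2003] [179.94  -0.   -97.28] 9.575
{'tab': [], 'gauge': [[[377.6, 71.0], [381.6, -2.5], [373.4, 146.9]]]}
```

View pics/wA.png

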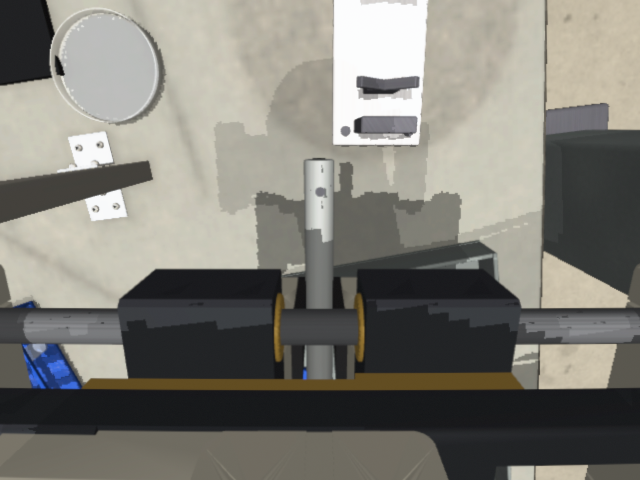

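The wrist view shows the gauge's near end: fixed stop at (385,125), first V at (388,85). The rest is out of frame, so I move 10 cm along it.

Request:
jog_arm([
  [[2.5, 0, 0], 0, 0.5],
  [[2.5, 0, 0], 0, 0.5],
  [[2.5, 0, 0], 0, 0.5],
  [[2.5, 0, 0], 0, 0.5],
  [[0, 0, 0], 0, 0.5],
  [[0, 0, 0], 0, 0.5],
])

```text
time_s: 10.48
tcp_pos: [0.5646, -0.2224, 0.201]
eef_rot: [-180.0, 0.0, -97.3]
contact_force: [-0.3, -0.5, -1.7]
gripper_width: 0.0109
gripper_force: 35.0
```

```bash
cat > look.py <<'E'
from h import *; import pickle,sys
n=sys.argv[1]
s=get_state(); print(np.round(s['joints'],1),np.round(s['tcp_pos'],4),np.round(s['eef_rot'],2),s['time_s'])
c=grab('wrist'); cv2.imwrite(f'pics/w{n}.png',c['pixels'])
st={k:[r['pixels'] for r in regions_of(c,k)[:1]] for k in ['stop_tab','length_gauge']}
pickle.dump((c,st),open(n+'.pkl','wb')); print({k:[axis(m).round(1).tolist() for m in v] for k,v in st.items()})
E
python3 look.py B
```

```text
[ -3.1  15.2 -10.4  -0.  -64.4  -4.3] [ 0.5646 -0.2224  0.201 ] [-1.800e+02  1.000e-02 -9.733e+01] 10.475
{'stop_tab': [[[387.1, 31.3], [350.6, 41.5], [425.0, 20.8]]], 'length_gauge': [[[376.6, 126.5], [380.1, -1.3], [372.7, 265.9]]]}
```

Request:
jog_arm([
  [[0, 3, 0], 0, 0.5],
  [[0, 3, 0], 0, 0.5],
  [[0, 3, 0], 0, 0.5],
  [[0, 1, 0], 0, 0.5],
  [[0, 0, 0], 0, 0.5],
  [[0, 0, 0], 0, 0.5],
])

```text
time_s: 11.38
tcp_pos: [0.4664, -0.21, 0.2011]
eef_rot: [-180.0, -0.0, -97.3]
contact_force: [0.0, -0.7, -1.6]
gripper_width: 0.0108
gripper_force: 35.0
```

```bash
python3 look.py C; python3 -c "
import cv2,numpy as np
a=cv2.imread('pics/wB.png')[0:290,250:520];b=cv2.imread('pics/wC.png')[0:290,120:390]
cv2.imwrite('pics/bc.png',cv2.resize(np.hstack([a,b]),None,fx=1.48,fy=2))"
```

```text
[ -2.2   6.2 -21.9   0.  -61.9  -5.1] [ 0.4664 -0.21    0.2011] [-1.7997e+02 -1.0000e-02 -9.7340e+01] 11.375
{'stop_tab': [[[251.2, 31.7], [213.5, 20.8], [288.1, 42.3]]], 'length_gauge': [[[261.4, 126.1], [258.4, -1.1], [264.7, 265.8]]]}
```

View pics/bc.png

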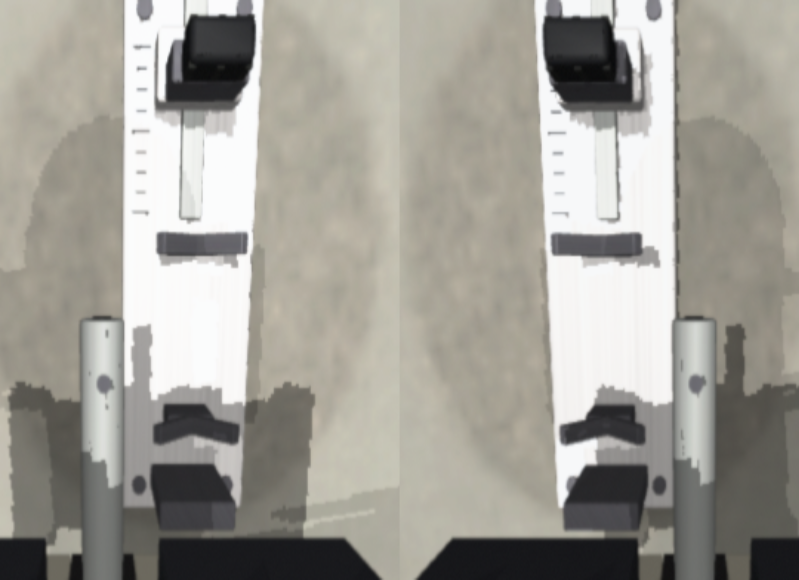

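The two crops show both V rests (rows ≈122 and ≈212), the fixed stop (rows ≈232–264), the sliding stop (rows ≈8–52) and the base edges. I fit the gauge pose from these.

```bash
cat > fit.py <<'E'
from h import *; import pickle
from scipy.optimize import least_squares
B,mb=pickle.load(open('B.pkl','rb')); C,mc=pickle.load(open('C.pkl','rb'))
b=lambda x,y:[250+x/1.48,y/2]; c=lambda x,y:[120+(x-399.6)/1.48,y/2]
# rest -36 centre of far & near top edges, triangulated
for nm,p,q in [('rest far',b(202,233),c(597,233)),('rest near',b(202,255),c(597,255)),('tab top back',b(221,16),c(579,16)),('fixed inner top?',b(196,503),c(603.5,503)),('fixed outer top',b(197,528),c(603,528)),('V2 far apexes',b(187,405),c(611,405))]:
    X,e=tri([B,C],[p,q]); print(nm,X.round(4),np.round(e,4))
# base edges by brightness, at z=.014
def edges(cam,rows,lo,hi,side):
    g=cv2.GaussianBlur(cam['pixels'],(3,3),0).min(2).astype(int); out=[]
    for r in rows:
        d=np.diff(g[r,lo:hi]); k=d.argmax() if side=='L' else d.argmin(); out.append([lo+k+.5,r])
    return out
for nm,cam,lo,hi,side,rows in [('B+x',B,322,345,'L',range(5,150,8)),('B-x',B,405,440,'R',range(5,170,8)),('C+x',C,200,235,'L',range(5,170,8)),('C-x',C,295,315,'R',range(5,150,8))]:
    P=atz(cam,edges(cam,rows,lo,hi,side),.014)[:,:2]
    vx,vy,x0,y0=cv2.fitLine(P.astype(np.float32),cv2.DIST_HUBER,0,.001,.001).ravel(); 
    if vy<0: vx,vy=-vx,-vy
    print(nm,'angle',np.degrees(np.arctan2(vy,vx)).round(2),'x at y=-.26',(x0+vx/vy*(-.26-y0)).round(4),'x at -.30',(x0+vx/vy*(-.30-y0)).round(4))
for nm,cam in (('B',B),('C',C)):
    g=cam['pixels'].min(2).astype(int); col=int(round(b(196,0)[0] if nm=='B' else c(604,0)[0])); print(nm,'col',col,[(r,g[r,col]) for r in range(196,270)])
E
python3 fit.py
```

```text
rest far [ 0.505  -0.2974  0.06  ] [0.0002 0.0002]
rest near [ 0.506  -0.2896  0.0621] [0.0002 0.0002]
tab top back [ 0.4966 -0.3609  0.0912] [0.0002 0.0002]
fixed inner top? [ 0.518  -0.1955  0.0669] [0.0002 0.0002]
fixed outer top [ 0.519  -0.1868  0.0718] [0.0002 0.0002]
V2 far apexes [ 0.5142 -0.2276  0.0271] [0.0002 0.0002]
B+x angle 82.59 x at y=-.26 0.5485 x at -.30 0.5433
B-x angle 82.61 x at y=-.26 0.4726 x at -.30 0.4674
C+x angle 82.89 x at y=-.26 0.5477 x at -.30 0.5427
C-x angle 82.67 x at y=-.26 0.4724 x at -.30 0.4673
B col 382 [(196, np.int64(159)), (197, np.int64(158)), (198, np.int64(158)), (199, np.int64(158)), (200, np.int64(156)), (201, np.int64(135)), (202, np.int64(62)), (203, np.int64(41)), (204, np.int64(40)), (205, np.int64(42)), (206, np.int64(42)), (207, np.int64(44)), (208, np.int64(46)), (209, np.int64(53)), (210, np.int64(54)), (211, np.int64(54)), (212, np.int64(52)), (213, np.int64(52)), (214, np.int64(53)), (215, np.int64(52)), (216, np.int64(59)), (217, np.int64(100)), (218, np.int64(161)), (219, np.int64(190)), (220, np.int64(194)), (221, np.int64(
[... 1912 characters left out ...]
8)), (237, np.int64(39)), (238, np.int64(39)), (239, np.int64(38)), (240, np.int64(39)), (241, np.int64(40)), (242, np.int64(38)), (243, np.int64(40)), (244, np.int64(39)), (245, np.int64(40)), (246, np.int64(39)), (247, np.int64(40)), (248, np.int64(39)), (249, np.int64(39)), (250, np.int64(42)), (251, np.int64(54)), (252, np.int64(69)), (253, np.int64(75)), (254, np.int64(76)), (255, np.int64(75)), (256, np.int64(75)), (257, np.int64(75)), (258, np.int64(75)), (259, np.int64(74)), (260, np.int64(75)), (261, np.int64(75)), (262, np.int64(73)), (263, np.int64(74)), (264, np.int64(80)), (265, np.int64(98)), (266, np.int64(123)), (267, np.int64(126)), (268, np.int64(108)), (269, np.int64(56))]
```

```bash
cat >> fit.py <<'E'
print('----')
u=np.array([np.cos(np.radians(82.65)),np.sin(np.radians(82.65))]); n=np.array([u[1],-u[0]]); P0=np.array([.5104,-.26])
for nm,cam,col,rows in [('B',B,382,[(231.7,.014,60),(250.5,.075,60),(201.7,.014,None)]),('C',C,258,[(231.9,.014,60),(250.8,.075,60)]),('B',B,386.5,[(116.3,.066,-40),(127.7,.066,-32)]),('C',C,253.4,[(116.3,.066,-40),(127.7,.066,-32)]),('B',B,399.3,[(8,.1,-94)]),('C',C,241.2,[(8,.1,-94)])]:
    for r,z,g in rows:
        X=atz(cam,[[col,r]],z)[0,:2]-P0; print(nm,r,z,g,'along',(1000*X@u).round(1),'lat',(1000*X@n).round(1),'origin',None if g is None else (1000*X@u-g).round(1))
for nm,cam,col in (('B',B,399),('C',C,241)):
    g=cam['pixels'].min(2).astype(int); print(nm,[int(v) for v in g[0:56,col]])
E
python3 fit.py | sed -n '/----/,$p'
```

```text
----
B 231.7 0.014 60 along 62.4 lat -8.6 origin 2.4
B 250.5 0.075 60 along 61.8 lat 1.0 origin 1.8
B 201.7 0.014 None along 34.4 lat -7.4 origin None
C 231.9 0.014 60 along 62.2 lat 7.1 origin 2.2
C 250.8 0.075 60 along 61.7 lat -2.3 origin 1.7
B 116.3 0.066 -40 along -37.5 lat 0.4 origin 2.5
B 127.7 0.066 -32 along -29.5 lat 0.0 origin 2.5
C 116.3 0.066 -40 along -37.9 lat -1.6 origin 2.1
C 127.7 0.066 -32 along -29.9 lat -1.3 origin 2.1
B 8 0.1 -94 along -99.1 lat 0.9 origin -5.1
C 8 0.1 -94 along -99.6 lat -2.4 origin -5.6
B [251, 251, 251, 251, 251, 251, 245, 112, 39, 41, 48, 55, 56, 56, 57, 59, 58, 59, 59, 60, 60, 59, 59, 60, 59, 59, 55, 49, 42, 34, 27, 21, 25, 37, 25, 16, 12, 14, 10, 15, 25, 37, 37, 37, 36, 36, 37, 37, 36, 42, 65, 86, 86, 88, 99, 142]
C [247, 247, 247, 247, 247, 247, 244, 211, 90, 39, 41, 46, 51, 52, 53, 54, 54, 55, 57, 58, 58, 59, 60, 60, 60, 61, 59, 54, 44, 36, 29, 21, 18, 33, 33, 20, 12, 14, 11, 12, 17, 40, 35, 33, 30, 32, 33, 33, 33, 34, 42, 70, 85, 84, 84, 104]
```

```bash
cat >> fit.py <<'E'
print('====')
O=P0+.0021*u-.0003*n; print('O',O)
for r in (7.3,25,29,32,36,40.5,50,54.5):
    print(r,[(z,(1000*(atz(B,[[399,r]],z)[0,:2]-O)@u).round(1)) for z in (.014,.03,.043,.073,.1)])
s,_=B,0
# tab from scene+side, tops
for n_ in ('scene','side'):
    cam=grab(n_); r=regions_of(cam,'stop_tab')[0]['pixels']; ys,xs=np.where(r)
    top=[xs[ys<=ys.min()+3].mean(),ys.min()+2]; X=atz(cam,[top],.1)[0,:2]-O; print(n_,top,1000*X@u,1000*X@n)
E
python3 fit.py | sed -n '/====/,$p'
python3 -c "
import cv2
a=cv2.imread('pics/wB.png')[0:80,340:450]; cv2.imwrite('pics/t.png',cv2.resize(a,None,fx=6,fy=6,interpolation=cv2.INTER_CUBIC))"
```

```text
====
O [ 0.51037112 -0.25787888]
7.3 [(0.014, np.float64(-126.1)), (0.03, np.float64(-121.5)), (0.043, np.float64(-117.8)), (0.073, np.float64(-109.3)), (0.1, np.float64(-101.6))]
25 [(0.014, np.float64(-113.0)), (0.03, np.float64(-109.1)), (0.043, np.float64(-105.9)), (0.073, np.float64(-98.5)), (0.1, np.float64(-91.8))]
29 [(0.014, np.float64(-110.1)), (0.03, np.float64(-106.2)), (0.043, np.float64(-103.1)), (0.073, np.float64(-96.0)), (0.1, np.float64(-89.5))]
32 [(0.014, np.float64(-107.8)), (0.03, np.float64(-104.1)), (0.043, np.float64(-101.1)), (0.073, np.float64(-94.1)), (0.1, np.float64(-87.9))]
36 [(0.014, np.float64(-104.8)), (0.03, np.float64(-101.2)), (0.043, np.float64(-98.3)), (0.073, np.float64(-91.6)), (0.1, np.float64(-85.6))]
40.5 [(0.014, np.float64(-101.4)), (0.03, np.float64(-98.0)), (0.043, np.float64(-95.2)), (0.073, np.float64(-88.8)), (0.1, np.float64(-83.1))]
50 [(0.014, np.float64(-94.2)), (0.03, np.float64(-91.1)), (0.043, np.float64(-88.6)), (0.073, np.float64(-82.8)), (0.1, np.float64(-77.6))]
54.5 [(0.014, np.float64(-90.8)), (0.03, np.float64(-87.9)), (0.043, np.float64(-85.5)), (0.073, np.float64(-80.0)), (0.1, np.float64(-75.1))]
scene [np.float64(413.2068965517241), np.int64(158)] -95.1884203642848 3.3313537909162547
side [np.float64(400.0857142857143), np.int64(190)] -80.16822588409595 -9.703247027603396
```

View pics/t.png

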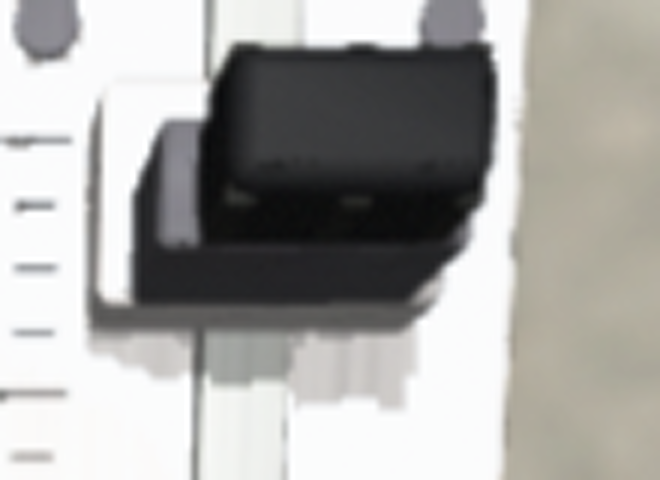

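The enlarged tab shows its front face about 88 mm to -y of the gauge origin, so the gap is fully open. Gauge origin is (0.5104,-0.2579), yaw -7.35°, and the tool yaw already matches. Now I plan the move over the rests.

```bash
python3 -c "
from h import *
plan([.5096,-.2638,.2],-97.35,4,.5)
B=grab('wrist'); r=regions_of(B,'post_long')
a=axis(r[0]['pixels']);print(a.round(1),atz(B,a,.205).round(4))"
```

```text
[[[1.19, -1.26, 0.02], -0.0, 0.5], [[1.19, -1.26, 0.02], -0.0, 0.5], [[1.19, -1.27, 0.02], -0.0, 0.5], [[1.19, -1.26, 0.01], -0.0, 0.5]]
end [ 0.5096 -0.2638  0.2   ] -97.37
[[318.4 253.1]
 [318.6 158. ]
 [318.2 378. ]] [[ 0.4636 -0.2313  0.205 ]
 [ 0.4585 -0.2701  0.205 ]
 [ 0.4715 -0.1716  0.205 ]]
```

Request:
jog_arm([
  [[1.19, -1.26, 0], 0, 0.5],
  [[1.19, -1.26, 0], 0, 0.5],
  [[1.19, -1.27, 0], 0, 0.5],
  [[1.19, -1.26, 0], 0, 0.5],
  [[0, 0, 1.5], 0, 0.5],
  [[0, 0, 2.5], 0, 0.5],
  [[0, 0, 3], 0, 0.5],
  [[0, 0, 2.5], 0, 0.5],
  [[0, 0, 1.5], 0, 0.5],
  [[0, 0, 0.9], 0, 0.5],
  [[0, 0, 0], 0, 0.5],
  [[0, 0, 0], 0, 0.5],
])

```text
time_s: 13.32
tcp_pos: [0.51, -0.2639, 0.0827]
eef_rot: [-179.9, -0.0, -97.4]
contact_force: [-0.3, 0.8, -1.0]
gripper_width: 0.0107
gripper_force: 35.0
```

```bash
python3 - <<'E'
from h import *
s=get_state(); print(s['tcp_pos'],s['eef_rot'],s['contact_force'])
for n in ('scene','side'): cv2.imwrite(f'pics/{n}3.png',grab(n)['pixels'])
c=grab('wrist'); cv2.imwrite('pics/w3.png',c['pixels'])
a=cv2.resize(cv2.imread('pics/scene3.png')[130:255,320:450],(400,385),interpolation=2); b=cv2.resize(cv2.imread('pics/side3.png')[150:265,310:440],(400,385),interpolation=2)
cv2.imwrite('pics/p3.png',np.hstack([a,b]))
E
```

```text
[ 0.50999068 -0.26390419  0.08274356] [-1.79926693e+02 -1.26174752e-02 -9.73512230e+01] [-0.30184967  0.75417776 -0.98140052]
```

View pics/p3.png

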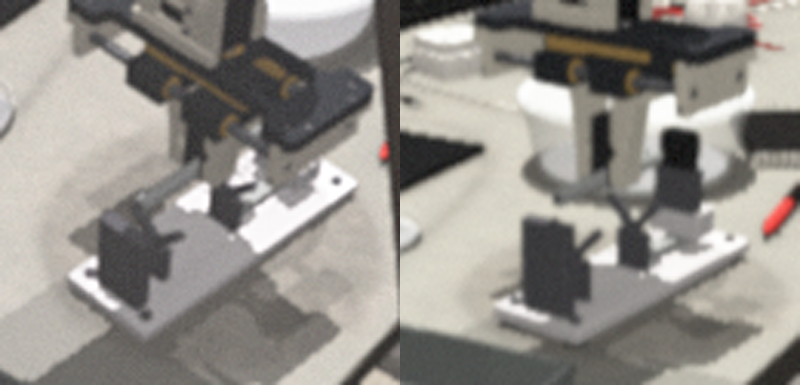

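The bar hangs above and along both Vs, with the stops clear at each end. I lower it gently.

Request:
jog_arm([
  [[0, 0, 0.7], 0, 0.5],
  [[0, 0, 0.7], 0, 0.5],
  [[0, 0, 0.6], 0, 0.5],
  [[0, 0, 0.4], 0, 0.5],
  [[0, 0, 0], 0, 0.5],
])

```text
time_s: 14.1
tcp_pos: [0.5091, -0.2637, 0.0575]
eef_rot: [179.9, 0.0, -97.4]
contact_force: [-0.3, 0.2, -1.5]
gripper_width: 0.0113
gripper_force: 35.0
```

Request:
jog_arm([
  [[0, 0, 0.2], 0, 0.5],
  [[0, 0, 0.2], 0, 0.5],
  [[0, 0, 0], 0, 0.5],
])

```text
time_s: 14.48
tcp_pos: [0.5093, -0.2637, 0.0539]
eef_rot: [180.0, 0.0, -97.4]
contact_force: [0.2, 0.5, -0.9]
gripper_width: 0.0107
gripper_force: 35.0
```

Request:
jog_arm([
  [[0, 0, 0.1], 0, 0.5],
  [[0, 0, 0.1], 0, 0.5],
  [[0, 0, 0], 0, 0.5],
])

```text
time_s: 14.85
tcp_pos: [0.5094, -0.2638, 0.0519]
eef_rot: [180.0, -0.0, -97.4]
contact_force: [0.0, -0.4, -0.9]
gripper_width: 0.0109
gripper_force: 35.0
```

Request:
jog_arm([
  [[0, 0, 0.1], 0, 0.5],
  [[0, 0, 0], 0, 0.5],
])

```text
time_s: 15.1
tcp_pos: [0.5095, -0.2638, 0.0513]
eef_rot: [-180.0, -0.0, -97.4]
contact_force: [-0.4, 1.2, 3.4]
gripper_width: 0.0111
gripper_force: 35.0
```

Request:
jog_arm([
  [[0, 0, 0.05], 0, 0.5],
  [[0, 0, 0], 0, 0.5],
], newtons=10)

```text
time_s: 15.35
tcp_pos: [0.5095, -0.2638, 0.051]
eef_rot: [-180.0, -0.0, -97.4]
contact_force: [-1.9, 1.6, 6.3]
gripper_width: 0.0115
gripper_force: 10.0
```

Request:
jog_arm([
  [[0, 0, 0], 0, 1.3],
  [[0, 0, 0], 0, 1.8],
  [[0, 0, 0], 0, 2.5],
  [[0, 0, 0], 0, 3],
  [[0, 0, 0], 0, 3],
])

```text
time_s: 15.98
tcp_pos: [0.5094, -0.2638, 0.0504]
eef_rot: [180.0, -0.0, -97.4]
contact_force: [0.4, -0.1, -0.5]
gripper_width: 0.0298
gripper_force: 0.0
```

Request:
jog_arm([
  [[0, 0, -0.5], 0, 3],
  [[0, 0, -1.5], 0, 3],
  [[0, 0, -3], 0, 3],
  [[0, 0, -4], 0, 3],
  [[0, 0, -4], 0, 3],
  [[0, 0, -2], 0, 3],
  [[0, 0, 0], 0, 3],
])

```text
time_s: 16.85
tcp_pos: [0.5105, -0.2641, 0.2036]
eef_rot: [-179.7, -0.0, -97.4]
contact_force: [0.3, -0.9, -1.2]
gripper_width: 0.0303
gripper_force: 0.0
```

```bash
python3 look.py D; python3 - <<'E'
from h import *
O=np.array([.51037,-.25788]);u=np.array([np.cos(np.radians(82.65)),np.sin(np.radians(82.65))]); n=np.array([u[1],-u[0]])
for k in ('wrist','scene','side'):
    c=grab(k)
    for r in regions_of(c,'post_long')[:1]:
        a=axis(r['pixels']); q=atz(c,a,.058)[:,:2]-O; print(k,round(r['confidence'],2),a.round(1).tolist(),'along',(1000*q@u).round(1),'lat',(1000*q@n).round(1))
    for r in regions_of(c,'stop_tab')[:1]: print(k,'tab',r['confidence'],r['pixel'])
E
```

```text
[ -7.8  11.9 -14.4   0.  -63.4   0.5] [ 0.5105 -0.2641  0.2036] [-1.7971e+02 -3.0000e-02 -9.7350e+01] 16.85
{'stop_tab': [[[321.9, 99.8], [293.1, 100.0], [350.1, 99.5]]], 'length_gauge': [[[321.0, 170.8], [322.1, 53.6], [319.7, 309.2]]]}
wrist 0.77 [[318.1, 219.4], [318.0, 146.0], [318.3, 295.0]] along [ -9.2 -66.2  55.8] lat [0.4 0.4 0.4]
wrist tab 0.63 [316.3, 96.1]
scene 0.74 [[385.7, 193.8], [367.6, 206.0], [404.5, 181.3]] along [ -6.4  47.5 -64.9] lat [-5.4 -5.2 -5.6]
scene tab 0.85 [415.8, 175.7]
side 0.61 [[379.9, 214.9], [366.8, 220.5], [393.1, 209.2]] along [ -7.6  40.7 -59.5] lat [-6.1 -6.5 -5.7]
side tab 0.65 [401.1, 205.5]
```

View pics/wD.png

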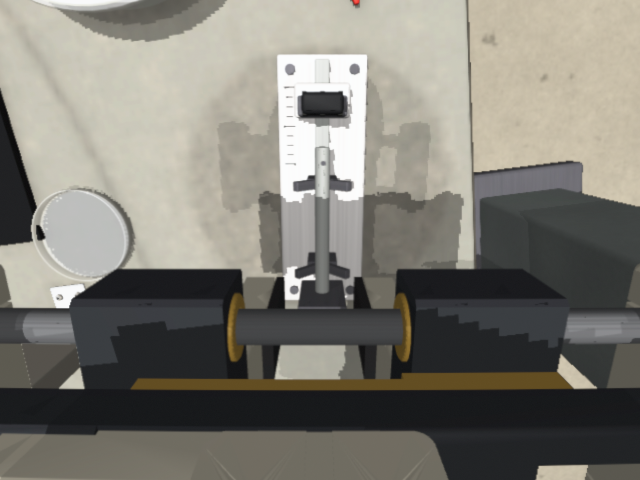

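The bar sits in both Vs, from (320,148) to (322,293), and is free of the gripper. The tab top is at (322,104). I measure the tab before pushing it from behind.

```bash
python3 - <<'E'
from h import *; import pickle
D,_=pickle.load(open('D.pkl','rb'))
O=np.array([.51037,-.25788]);u=np.array([np.cos(np.radians(82.65)),np.sin(np.radians(82.65))]); n=np.array([u[1],-u[0]])
g=D['pixels'].min(2).astype(int)
print(g[80:150,312].tolist()); print(g[100,285:360].tolist())
for r in (91,93,95,110,113,116,120,124): print(r,[(z,(1000*(atz(D,[[322,r]],z)[0,:2]-O)@u).round(1)) for z in (.043,.073,.1)])
t=O-.125*u; print(t); plan([t[0],t[1],.2],-97.35,4,0)
E
```

```text
[252, 251, 242, 241, 248, 252, 252, 252, 252, 252, 251, 201, 95, 45, 48, 57, 62, 63, 62, 62, 60, 60, 58, 56, 55, 54, 53, 51, 49, 46, 37, 34, 28, 18, 14, 22, 38, 68, 127, 162, 166, 166, 167, 193, 250, 252, 252, 252, 252, 252, 252, 252, 252, 252, 252, 252, 252, 252, 252, 252, 252, 252, 252, 252, 252, 252, 252, 252, 252, 252]
[251, 251, 250, 250, 250, 250, 250, 250, 249, 237, 239, 242, 190, 122, 118, 101, 64, 39, 45, 53, 58, 59, 59, 59, 60, 60, 60, 60, 61, 61, 61, 61, 61, 61, 61, 61, 61, 60, 60, 60, 60, 59, 58, 59, 58, 58, 59, 58, 57, 58, 56, 57, 56, 56, 55, 47, 40, 33, 35, 63, 74, 106, 180, 233, 218, 191, 245, 251, 252, 252, 252, 251, 251, 252, 252]
91 [(0.043, np.float64(-107.9)), (0.073, np.float64(-104.9)), (0.1, np.float64(-102.2))]
93 [(0.043, np.float64(-106.4)), (0.073, np.float64(-103.6)), (0.1, np.float64(-101.0))]
95 [(0.043, np.float64(-105.0)), (0.073, np.float64(-102.2)), (0.1, np.float64(-99.8))]
110 [(0.043, np.float64(-93.8)), (0.073, np.float64(-92.1)), (0.1, np.float64(-90.6))]
113 [(0.043, np.float64(-91.5)), (0.073, np.float64(-90.0)), (0.1, np.float64(-88.7))]
116 [(0.043, np.float64(-89.2)), (0.073, np.float64(-88.0)), (0.1, np.float64(-86.8))]
120 [(0.043, np.float64(-86.2)), (0.073, np.float64(-85.2)), (0.1, np.float64(-84.3))]
124 [(0.043, np.float64(-83.1)), (0.073, np.float64(-82.4)), (0.1, np.float64(-81.8))]
[ 0.49437873 -0.3818529 ]
[[[2.98, -0.01, 0.0], -0.0, 0], [[2.97, -0.01, 0.01], -0.0, 0], [[2.98, -0.0, 0.0], -0.0, 0], [[2.97, -0.01, 0.01], -0.0, 0]]
end [ 0.4944 -0.3818  0.2   ] -97.37
```

Request:
jog_arm([
  [[3.1, 0, 0], 0, 0],
  [[3.1, 0, 0], 0, 0],
  [[3.1, 0, 0], 0, 0],
  [[3.1, 0, 0], 0, 0],
  [[0, 0, 0], 0, 0],
  [[0, 0, 2.5], 0, 0],
  [[0, 0, 3.5], 0, 0],
  [[0, 0, 3.5], 0, 0],
  [[0, 0, 2], 0, 0],
  [[0, 0, 0.6], 0, 0],
  [[0, 0, 0], 0, 0],
])

```text
time_s: 18.82
tcp_pos: [0.4938, -0.3865, 0.0797]
eef_rot: [180.0, -0.0, -97.3]
contact_force: [-0.2, 0.4, -0.1]
gripper_width: 0.0005
gripper_force: 0.0
```

Request:
jog_arm([
  [[-0.5, 0, 0], 0, 0],
  [[-0.4, 0, 0], 0, 0],
  [[-0.3, 0, 0], 0, 0],
  [[-0.2, 0, 0], 0, 0],
  [[0, 0, 0], 0, 0],
])

```text
time_s: 19.45
tcp_pos: [0.4954, -0.3727, 0.0796]
eef_rot: [-180.0, -0.0, -97.3]
contact_force: [0.1, 0.3, 0.3]
gripper_width: 0.0004
gripper_force: 0.0
```

Request:
jog_arm([
  [[-0.3, 0, 0], 0, 0],
  [[-0.3, 0, 0], 0, 0],
  [[-0.3, 0, 0], 0, 0],
  [[-0.3, 0, 0], 0, 0],
])

```text
time_s: 19.95
tcp_pos: [0.4969, -0.3609, 0.0795]
eef_rot: [-180.0, -0.0, -97.4]
contact_force: [0.1, -2.0, -0.1]
gripper_width: 0.0004
gripper_force: 1.0
```

Request:
jog_arm([
  [[-0.3, 0, 0], 0, 0],
  [[-0.3, 0, 0], 0, 0],
  [[-0.3, 0, 0], 0, 0],
])

```text
time_s: 20.32
tcp_pos: [0.498, -0.3518, 0.0795]
eef_rot: [180.0, -0.0, -97.4]
contact_force: [-0.7, -1.7, -0.5]
gripper_width: 0.0006
gripper_force: 1.0
```

```bash
cat > chk.py <<'E'
from h import *
O=np.array([.51037,-.25788]);u=np.array([np.cos(np.radians(82.65)),np.sin(np.radians(82.65))])
s=get_state(); print('tcp along',1000*(np.array(s['tcp_pos'])[:2]-O)@u)
for k in ('wrist','scene'):
    c=grab(k)
    for r in regions_of(c,'post_long')[:1]:
        a=axis(r['pixels']); q=atz(c,a,.058)[:,:2]-O; print(k,round(r['confidence'],2),a.round(1).tolist(),'along',(1000*q@u).round(1))
    for r in regions_of(c,'stop_tab')[:1]: print(k,'tab',r['confidence'],r['pixel'])
E
python3 chk.py
```

```text
tcp along -94.77297374786224
wrist tab 0.66 [314.7, 264.4]
scene 0.73 [[384.7, 194.3], [366.9, 206.3], [404.2, 181.3]] along [ -3.7  49.4 -64.4]
scene tab 0.36 [288.6, 343.9]
```

Request:
jog_arm([
  [[-0.2, 0, 0], 0, 0],
  [[-0.2, 0, 0], 0, 0],
  [[-0.1, 0, 0], 0, 0],
  [[0, 0, 0], 0, 0],
])

```text
time_s: 21.12
tcp_pos: [0.4986, -0.3471, 0.0794]
eef_rot: [180.0, -0.0, -97.4]
contact_force: [-0.8, -2.1, -1.6]
gripper_width: 0.0003
gripper_force: 1.1
```

Request:
jog_arm([
  [[-0.1, 0, 0], 0, 0],
  [[-0.1, 0, 0], 0, 0],
  [[0, 0, 0], 0, 0],
])

```text
time_s: 21.5
tcp_pos: [0.4989, -0.345, 0.0795]
eef_rot: [180.0, 0.0, -97.4]
contact_force: [0.7, -2.9, -0.9]
gripper_width: 0.0005
gripper_force: 1.2
```

Request:
jog_arm([
  [[-0.1, 0, 0], 0, 0],
  [[0, 0, 0], 0, 0],
])

```text
time_s: 21.75
tcp_pos: [0.499, -0.344, 0.0795]
eef_rot: [-180.0, 0.0, -97.4]
contact_force: [-0.6, -2.1, -0.8]
gripper_width: 0.0003
gripper_force: 1.2
```

Request:
jog_arm([
  [[-0.1, 0, 0], 0, 0],
  [[0, 0, 0], 0, 0],
])

```text
time_s: 22.0
tcp_pos: [0.4992, -0.343, 0.0795]
eef_rot: [-180.0, 0.0, -97.4]
contact_force: [0.2, -2.3, -0.9]
gripper_width: 0.0006
gripper_force: 1.2
```

Still only about 2 N, so I keep going in 1 mm steps.

Request:
jog_arm([
  [[-0.1, 0, 0], 0, 0],
  [[0, 0, 0], 0, 0],
])

```text
time_s: 22.25
tcp_pos: [0.4992, -0.3427, 0.0795]
eef_rot: [-180.0, -0.0, -97.4]
contact_force: [-0.9, -7.2, -3.6]
gripper_width: 0.0003
gripper_force: 3.3
```

Request:
jog_arm([
  [[-0.1, 0, 0], 0, 0],
  [[0, 0, 0], 0, 0],
])

```text
time_s: 22.5
tcp_pos: [0.4993, -0.3426, 0.0795]
eef_rot: [-180.0, -0.1, -97.4]
contact_force: [-0.4, -11.9, -3.8]
gripper_width: 0.0006
gripper_force: 5.8
```

Request:
jog_arm([
  [[-0.1, 0, 0], 0, 0],
  [[0, 0, 0], 0, 0],
])

```text
time_s: 22.75
tcp_pos: [0.4993, -0.3425, 0.0796]
eef_rot: [-180.0, -0.2, -97.4]
contact_force: [-1.0, -17.1, -5.8]
gripper_width: 0.0004
gripper_force: 8.4
```

The force rises steeply with no motion, so the bar is clamped end to end. I back off and check.

Request:
jog_arm([
  [[0.3, 0, 0], 0, 0],
  [[1, 0, 0], 0, 0],
  [[1.5, 0, 0], 0, 0],
  [[0, 0, 0], 0, 0],
  [[0, 0, -3], 0, 0],
  [[0, 0, -4], 0, 0],
  [[0, 0, -4], 0, 0],
  [[-2, 0, -3], 0, 0],
  [[-3, 0, 0], 0, 0],
  [[-3, 0, 0], 0, 0],
  [[0, 0, 0], 0, 0],
  [[0, 0, 0], 0, 0],
])

```text
time_s: 24.25
tcp_pos: [0.5063, -0.2887, 0.2196]
eef_rot: [-180.0, -0.0, -97.3]
contact_force: [-0.5, 0.1, -0.2]
gripper_width: 0.0005
gripper_force: 0.0
```

```bash
python3 look.py F; python3 chk.py; python3 -c "
import cv2
a=cv2.imread('pics/wF.png')[30:300,240:410]; cv2.imwrite('pics/f.png',cv2.resize(a,None,fx=2.2,fy=2.2))"
```

```text
[-10.5  12.2 -11.9   0.  -65.9   3.1] [ 0.5063 -0.2887  0.2196] [-179.99   -0.    -97.34] 24.25
{'stop_tab': [[[318.4, 170.0], [292.7, 170.6], [344.4, 169.4]]], 'length_gauge': [[[318.9, 173.4], [319.2, 87.9], [318.6, 276.0]]]}
tcp along -31.609426569755055
wrist 0.83 [[318.6, 234.6], [318.4, 192.0], [318.7, 282.0]] along [-17.5 -54.1  25.9]
wrist tab 0.78 [318.3, 169.2]
scene 0.62 [[383.3, 195.5], [366.9, 206.3], [402.0, 183.0]] along [  1.1  49.5 -56.8]
scene tab 0.74 [408.4, 178.9]
```

View pics/f.png

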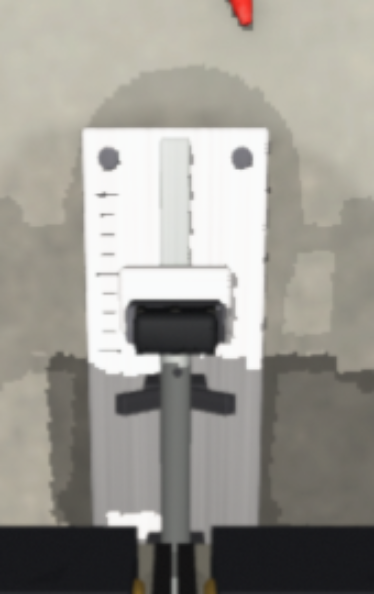

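The final view shows the stop plate against the bar's end, at crop pixel (176,355), with the bar lying in the V. The gripper is clear.

```bash
python3 -c "
from plant import close_job
print(close_job())"
```

```text
the job is handed in; nothing more can be done
None
```

The long post is seated in both V rests and held between the fixed and sliding stops; it was released before the stop was slid up. No other part was picked up or seen to move, and the job was handed in at about 24 s.

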